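# Wedge the sprung cupboard door shut

### The job

The catch of the little wooden cupboard is broken and its sprung door stands ajar. Take the wooden wedge out of the spotted mug, lay it flat on the worktop and let go of it, then take it again by its thick end, push the door fully shut with it and tap it in under the door until it jams and the door stays shut when you let go. Feel how hard it goes in so as not to strain the hinges, and leave the mug and the two jars beside it standing in their places.

Things in the scene. Friction and masses are not known exactly. Their poses are not given: they have to be found in the camera images.
- wedge: plain wooden wedge 150 mm long, 44 wide, 32 thick at the thick end, 6 at the thin end, 0.1 to 0.2 kg; starts upright on its thick end in the mug, upper 66 mm showing. Origin: centre of the thick end's face; z along its length to the thin end, y across the 44 mm width (parallel faces), flat face at x = -16 mm, sloping face from x = +16 mm (thick end) to -10 mm (thin end).
- mug: white spotted mug, 80 mm across, 91 mm high, handle on its -y side; origin under its foot, 17 mm towards the handle from the middle of its mouth; inner floor 7 mm above the origin; z up. It stands on the worktop, whose top is at z = -0.0065 (the hob plate is at z = 0).
- door_edge (a point): a point on the ajar wooden door (250 mm wide, 190 high, 16 thick, upright, hinged at its left, +y, edge; knob 23 mm proud at the upper free corner; cupboard top at z = 0.22): on the front face at the lower edge, 75 mm from the free right edge; x into the door, y to the hinge, z up. The lower edge is 14 to 18 mm above the worktop; below and behind it is free space (feet only at the corners).
- door_foot (a point): the point where door_edge comes to lie when the door is shut; fixed to the cupboard, at the height of the door's lower edge. x points straight into the cupboard, y to the hinge side, z up. A good place for the wedge, driven in along x. The worktop in front is bare between the hob (plate 6 mm proud, from y = 0.325 to the right) and y = 0.55, from x = 0.26 on.
- door (a joint): opening angle of the door, rad: 0 shut (a stop), grows as it swings out to the robot. A spring holds it near 0.4; when shut it pushes the door open with about 2 N at door_foot, so a loose wedge is pushed out again. Wedge on worktop and door: friction about 0.6. Moving the door with the wedge takes up to 12 N; pushed in with 15 to 20 N once the door is shut, it stays jammed.
- pill_jar: small brown jar with a white cap, 49 mm across, 90 mm high, near the mug; a bystander; origin under its foot, z up.
- cork_jar: brown clip-top jar, 95 mm across, 123 mm high, in front of the mug; a bystander; origin under its foot, z up.

How it is judged:
On the way, in this order (a step that is already met when the one before it is completed fails the run):
1. the wedge lies flat on the work surface, away from the door, and is let go (angle between wedge's own z axis and vertical between 1.3 and 1.85 rad and height (world z) of wedge below 0.035 m and contact force between the fingers and wedge below 0.05 N and linear speed of wedge below 0.02 m/s and value of joint door above 0.2 rad), for 0.2 s.
2. the wedge, held by its thick end, has pushed the door shut, its thin end under the door (value of joint door below 0.03 rad and x of wedge in the frame of door_foot above -0.125 m and contact force between the fingers and wedge above 0.5 N and contact force between wedge and door above 0.5 N and distance between the grasp point and wedge below 0.09 m), for 0.1 s.
At the end, for the whole second after the job is handed in: the door is shut (within 0.03 rad) and held by the wedge alone, which lies flat, thin end at least 25 mm in under the door, jammed against it with over 3 N and still; the mug stands upright within 80 mm of its place (value of joint door below 0.03 rad and contact force between wedge and door above 3 N and x of wedge in the frame of door_foot above -0.125 m and angle between wedge's own z axis and vertical between 1.3 and 1.85 rad and linear speed of wedge below 0.01 m/s and angle between mug's own z axis and vertical below 0.15 rad and distance of mug from where it was at the start of the episode below 0.08 m); the robot touches nothing.
It fails at once if the door's hinges are strained: the wedge presses on the door with over 45 N (contact force between wedge and door above 45 N).
It fails at once if one of the two jars beside the mug is shoved over 40 mm or tipped (distance of any of pill_jar, cork_jar from where it was at the start of the episode above 0.04 m or angle between any of pill_jar, cork_jar's own z axis and vertical above 0.4 rad).
It also fails if it takes over 72 s, if anything falls off the work surface, if the arm or the gripper's body presses on something with over 40 N, if the wrist force passes 120 N, or if a joint passes its speed limit or range.

### The arm

A 6-joint arm with a two-finger parallel gripper is mounted at the origin on a cart in front of the work surface, level with it; the furniture and walls round the work are solid. World frame = base frame: x ahead of the robot, y to its left, z up, the work surface at z = 0. Lengths are in m, angles in rad, forces in N, time in s.
With the tool pointing down it reaches from about 0.35 to 0.85 m from the base axis. Payload 8.1 kg.
Tool frame: the origin (TCP) lies on the centre line of the jaws, within the pads' length; the fingertips stand 22 mm ahead of it and the grasp point (between the pads) lies 3 mm ahead of it; z points along the fingers, y is the line along which they close (so a half turn about z gives the same grasp; the last joint's range is limited). The gripper opens to 93 mm and grips with 3 to 60 N. Pads are 15 mm wide; open, the fingers measure 128 mm over their backs; the gripper's body (75 mm by 188 mm) begins 65 mm behind the grasp point.
Start: joints at [-1.197, 0.13, 1.488, -0, 1.523, -0.085], TCP at [0.266, -0.538, 0.241] pointing down, gripper open.
Joint ranges: [-2.96, 2.96], [-0.89, 2.26], [0.02, 2.5], [-1.34, 4.48], [0, 2.73], [-2.66, 2.66]. Speed limits (rad/s): [2.39, 2.39, 2.79, 3.14, 3.14, 3.14].

### API

Orientations are given as a rotation vector (axis times angle).
In Python, from plant import robot gives the robot as it stands.
- The arm moves only by the tool nudge_tcp, called as name(argument=value, ...) on one line, values as JSON. Schema: {"type":"object","properties":{"steps":{"type":"object","properties":{"motion":{"type":"array","items":{"type":"array","items":{"type":"number"},"minItems":5,"maxItems":5},"minItems":1,"maxItems":20}},"additionalProperties":false,"required":["motion"]},"grip_force":{"type":"number"},"only":{"type":"string"},"quiet":{"type":"boolean"},"lines":{"type":"string"}},"required":["steps"],"additionalProperties":false}. steps is an object whose key "motion" holds a list of rows, 1 to 20 of them, each of 5 numbers: the finger opening in m, then dx, dy, dz in m, then a turn about the tool's z in rad; each row shifts and turns the commanded pose from where the row before left it, along the tool's axes as they then stand; what a row does not reach is not made up. A row lasts 1/10 s, in which the tool goes at most 0.05 m and 0.15 rad, less where a joint would pass 70% of its speed; a pose out of reach is approached as far as the arm can. The fingers move at their own pace and stop on an object; grip_force is the grip in N (left out, the last holds). Time passes only in rows, so rows that do not move let the fingers close. The tool returns the time, the measured TCP pose, the force, the opening and the grip force at its end. only (a regular expression) keeps the lines of the reply that match it, lines (a string "A,B") keeps lines A to B, and quiet returns only ok. Input that does not fit is refused with a message, and nothing moves.
- robot.read_state(): the state, without advancing time (a new reading comes with each control period).
- robot.read_camera(name): name is "scene" or "top" or "wrist"; returns a dict with "image" (420x560x3 uint8, red, green, blue), "fx", "fy", "cx", "cy" (pixels), "R" (3x3) and "t" (3): a world point X has camera coordinates R X + t. Camera axes: x right, y down, z forward; pixel columns grow to the right and rows downward; lengths in m; the calibration is good to about 2 mm. A picture is of the moment at which its call begins. There is no depth.
- robot.close_job(): hands the job in; it is judged then, once.
The state is a dict: "t": time; "q": joint angles; "dq": joint speeds; "joint_torque": joint torques, N m; "tool_pos": TCP position; "orientation": TCP orientation; "force": force on the tool from outside, world axes, zero at the start; "wrist_torque": the same for the moment, N m; "opening": finger opening in m; "gripper_force": force on a finger pad.
Only numpy, scipy, OpenCV 4.12 (cv2) and the standard library are available. Lean on these libraries where they do the work, as an engineer would, in place of code of your own. Each camera call takes 0.05 s, during which the arm holds its last target. There are 200 camera calls.

## Working session

There is one attempt and no reset: what is moved stays moved. The work goes in short steps, Python scripts to look and compute and a tool call to move; the robot and the scene stay as the last step left them, time stands still between calls to the robot, and variables do not carry over. Pictures are saved under pics/ and viewed, at most 13 in all, crops included, and the job is handed in when it is done.

```bash
ls; mkdir -p pics; cat > h.py <<'E'
import numpy as np, cv2
from plant import robot
def snap(n,f):
    c=robot.read_camera(n); cv2.imwrite('pics/'+f+'.png',c['image'][:,:,::-1]); np.savez('pics/'+f+'.npz',**{k:c[k] for k in ('fx','fy','cx','cy','R','t')}); return c
def ray(f,u,v):
    c=np.load('pics/'+f+'.npz'); R=c['R'];t=c['t']
    d=R.T@np.array([(u-c['cx'])/c['fx'],(v-c['cy'])/c['fy'],1.]); return -R.T@t,d
def onz(f,u,v,z):
    o,d=ray(f,u,v); return o+d*(z-o[2])/d[2]
def tri(*obs):
    A=np.zeros((3,3));b=np.zeros(3);L=[]
    for f,u,v in obs:
        o,d=ray(f,u,v);d=d/np.linalg.norm(d);P=np.eye(3)-np.outer(d,d);A+=P;b+=P@o;L.append((P,o))
    x=np.linalg.solve(A,b); return x,[round(float(np.linalg.norm(P@(x-o))),4) for P,o in L]
def proj(f,X):
    c=np.load('pics/'+f+'.npz');p=c['R']@np.array(X)+c['t'];return c['fx']*p[0]/p[2]+c['cx'],c['fy']*p[1]/p[2]+c['cy']
E
python3 - <<'E'
from h import *
a=snap('scene','s0');b=snap('top','t0')
for n in ('s0','t0'):
    o,d=ray(n,280,210);print(o,d)
print(robot.read_state())
E
```

```text
pics
plant.py
[0.440187   0.71339842 1.12168671] [ 0.01701976 -0.50332799 -0.86402797]
[0.39296017 0.12746901 1.38902965] [ 0.06526787 -0.00665667 -0.99796543]
{'t': 0.1, 'q': array([-1.19740026e+00,  1.31112860e-01,  1.48917363e+00, -2.53006853e-05,
        1.52300980e+00, -8.53855618e-02]), 'dq': array([ 0.00057985, -0.00309697, -0.00241236, -0.00035384, -0.00100868,
        0.00137692]), 'joint_torque': array([ 1.39619009e-03, -5.61339104e+01, -4.93098092e+01,  7.70806661e-02,
        2.90827226e-02, -6.61963463e-05]), 'tool_pos': array([ 0.26555551, -0.53749197,  0.23967428]), 'orientation': array([-3.05766016e+00, -7.13968297e-01,  4.23094586e-04]), 'force': array([ 0.07892283,  0.63417068, -0.26617173]), 'wrist_torque': array([-0.03417349,  0.02827296, -0.00365985]), 'gripper_force': 0.0, 'opening': 0.09278428428028977}
```
View pics/s0.png

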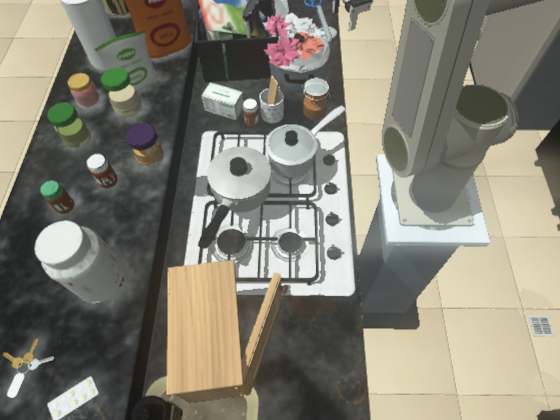

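View pics/t0.png

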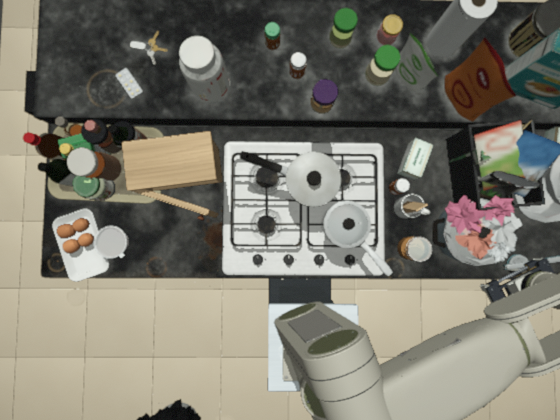

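The scene view shows the wedge in the mug at about (272,95), the pill jar at (250,110), the cork jar at (316,98) and the door's top edge from (247,392) to (278,277). In the top view the mug is at (410,205), the cork jar at (413,247), the pill jar at (400,187), and the door from (143,192) to (208,213). I'll enlarge both.

```bash
python3 - <<'E'
from h import *
s=cv2.imread('pics/s0.png');t=cv2.imread('pics/t0.png')
g=lambda im,u,v,w,h,k:cv2.resize(im[v:v+h,u:u+w],None,fx=k,fy=k,interpolation=cv2.INTER_CUBIC)
# mug crops x5: 80x60 -> 400x300
cv2.imwrite('pics/c1.png',np.vstack([np.hstack([g(s,240,70,80,60,5),g(t,375,170,80,60,5)]),np.hstack([g(s,230,265,80,60,5),g(t,138,170,80,60,5)])]))
E
```

View pics/c1.png

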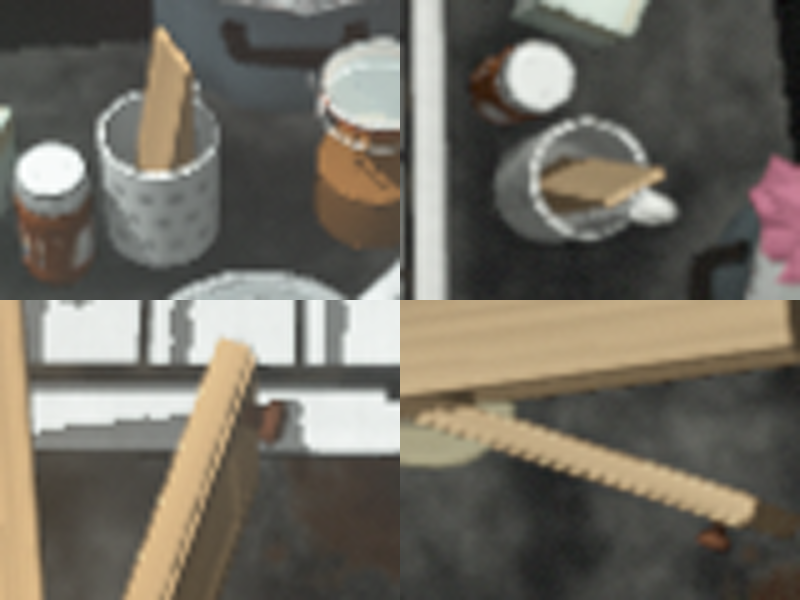

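The wedge's thin-end corners show at scene (271,75.6)/(278,83) and top (428,204.4)/(416,211). The mug rim centre is at scene (271.6,96.4), top (412.6,205.4). The door's free top corners are at scene (280.6,274.4)/(274,273), top (207,215)/(209,210).

```bash
python3 - <<'E'
from h import *
np.set_printoptions(precision=4,suppress=True)
for n,s,t in [('wedgeA',(271,75.6),(428,204.4)),('wedgeB',(278,83),(416,211)),('mug',(271.6,96.4),(412.6,205.4)),('pill',(250.6,104.4),(403,185.6)),('doorF',(280.6,274.4),(207,215)),('doorB',(274,273),(209,210)),('cab corner',(236,263),(217,179)),('cab corner',(236,263),(215,179))]:
    print(n,*tri(('s0',)+s,('t0',)+t))
for u,v in [(142,192),(209,210),(207,215)]: print('door z.2',onz('t0',u,v,.2))
for u,v in [(247,392),(280.6,274.4)]: print('door z.2 s',onz('s0',u,v,.2))
print('cork',onz('s0',314.5,87,.115),onz('t0',418,248,.115))
for u,v in [(125,191),(217,181),(212,134),(122,144)]: print('cabtop t',onz('t0',u,v,.22))
for u,v in [(238,263),(168,268),(242,385)]: print('cabtop s',onz('s0',u,v,.22))
E
```

```text
wedgeA [ 0.4967 -0.3668  0.1366] [0.0001, 0.0001]
wedgeB [ 0.4735 -0.3232  0.1462] [0.0006, 0.0006]
mug [ 0.497  -0.3382  0.0729] [0.0012, 0.0012]
pill [ 0.5664 -0.3083  0.0658] [0.0012, 0.0012]
doorF [0.4543 0.3449 0.1934] [0.0002, 0.0002]
doorB [0.4699 0.3398 0.1891] [0.0, 0.0]
cab corner [0.5631 0.3164 0.1918] [0.0035, 0.0035]
cab corner [0.5617 0.3209 0.2023] [0.0034, 0.0034]
door z.2 [0.5232 0.544  0.2   ]
door z.2 [0.4692 0.3379 0.2   ]
door z.2 [0.4537 0.3437 0.2   ]
door z.2 s [0.518  0.5987 0.2   ]
door z.2 s [0.4544 0.3475 0.2   ]
cork [ 0.3544 -0.339   0.115 ] [ 0.3533 -0.3391  0.115 ]
cabtop t [0.5236 0.588  0.22  ]
cabtop t [0.5564 0.3118 0.22  ]
cabtop t [0.7014 0.3296 0.22  ]
cabtop t [0.6673 0.6018 0.22  ]
cabtop s [0.5514 0.3287 0.22  ]
cabtop s [0.7091 0.3423 0.22  ]
cabtop s [0.5268 0.5885 0.22  ]
```

nudge_tcp(steps={"motion":[[0.093,0.04,-0.011,-0.01,0],[0.093,0.04,-0.011,-0.01,0],[0.093,0.04,-0.011,-0.01,0],[0.093,0.04,-0.011,0,0],[0.093,0.03,-0.011,0,0],[0.093,0,0,0,0],[0.093,0,0,0,0]]}, grip_force=20)

```text
t: 0.8
tool_pos: [0.412, -0.4039, 0.2702]
orientation: [-3.058, -0.717, 0.001]
force: [-0.8, -0.0, 0.0]
opening: 0.093
gripper_force: 0.0
```

```bash
python3 -c "
from h import *
snap('wrist','w1')"
```

nudge_tcp(steps={"motion":[[0.093,0.04,-0.01,0,0],[0.093,0.04,-0.01,0,0],[0.093,0.02,0,0,0],[0.093,0,0,0,0],[0.093,0,0,0,0]]})

```text
t: 1.35
tool_pos: [0.4917, -0.3432, 0.2702]
orientation: [-3.059, -0.713, 0.002]
force: [-0.5, -0.5, 0.7]
opening: 0.0931
gripper_force: 0.0
```

```bash
python3 - <<'E'
from h import *
snap('wrist','w2')
np.set_printoptions(precision=4,suppress=True)
s=robot.read_state();print(s['q'],s['tool_pos'],s['orientation'],ray('w2',280,210))
a=cv2.imread('pics/w1.png');b=cv2.imread('pics/w2.png')
r=lambda i:cv2.resize(i,(400,300),interpolation=cv2.INTER_AREA)
cv2.imwrite('pics/c2.png',np.vstack([np.hstack([r(a),r(b)])]))
E
```

```text
[-0.6951  0.1192  1.4466 -0.0006  1.5765  0.4182] [ 0.4914 -0.3435  0.2703] [-3.0596 -0.7123  0.0015] (array([ 0.5619, -0.3094,  0.4141]), array([-0.2539, -0.1462, -0.9564]))
```

View pics/c2.png

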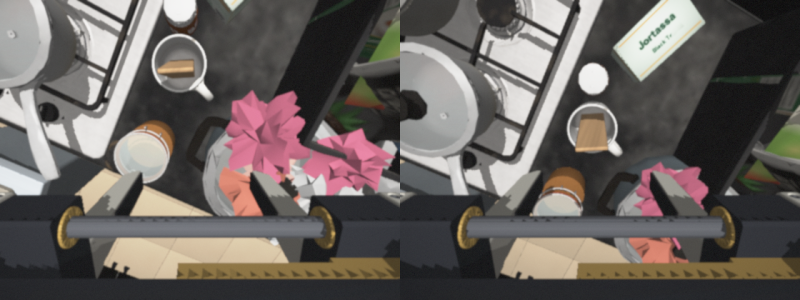

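The wrist views show the mug at about (252,91) in w1 and (269,182) in w2, with the wedge leaning in it. I'll zoom in.

```bash
python3 - <<'E'
from h import *
a=cv2.imread('pics/w1.png');b=cv2.imread('pics/w2.png')
g=lambda im,u,v:cv2.resize(im[v:v+150,u:u+100],None,fx=4,fy=4,interpolation=cv2.INTER_CUBIC)
cv2.imwrite('pics/c3.png',np.hstack([g(a,205,10),g(b,225,90)]))
E
```

```text
(no output)
```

View pics/c3.png

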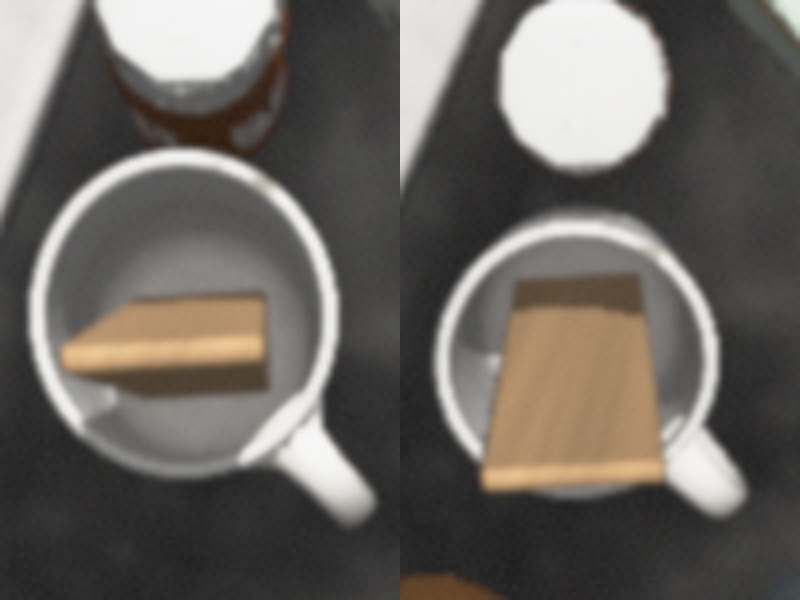

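Thin-end corners in the crop: w1 (62,346), (62,370), (268,338), (268,362); w2 (485,470), (485,492), (662,460), (664,482). The base corners show at w1 (135,297), (268,293), (270,388) and w2 (518,280), (640,275).

```bash
python3 - <<'E'
from h import *
np.set_printoptions(precision=4,suppress=True)
A=lambda u,v:('w1',205+u/4,10+v/4);B=lambda u,v:('w2',225+(u-400)/4,90+v/4)
P={}
for n,a,b in [('tFL',(62,346),(485,470)),('tFR',(268,338),(662,460)),('tNL',(62,370),(485,492)),('tNR',(268,362),(664,482)),('bFL',(135,297),(518,280)),('bFR',(268,293),(640,275))]:
    P[n],r=tri(A(*a),B(*b));print(n,P[n],r)
print('bN on z0.0005',onz(*A(135+5,395),.0005),onz(*A(270,388),.0005),'bF',onz(*A(135,297),.0005),onz(*A(268,293),.0005), onz(*B(518,280),.0005),onz(*B(640,275),.0005))
T=sum(P[k] for k in('tFL','tFR','tNL','tNR'))/4;print('top',T)
d=(P['tFR']+P['tNR']-P['tFL']-P['tNL'])/2;print('width',np.linalg.norm(d),d,np.arctan2(d[1],d[0]))
print('mug rim',onz(*A(185,313),.0845),onz(*B(577,358),.0845))
E
```

```text
tFL [ 0.4799 -0.3198  0.1504] [0.0002, 0.0002]
tFR [ 0.5004 -0.3574  0.1474] [0.0007, 0.0007]
tNL [ 0.4755 -0.322   0.1521] [0.0002, 0.0002]
tNR [ 0.4961 -0.3598  0.1493] [0.0005, 0.0005]
bFL [ 0.5028 -0.3072  0.0045] [0.0, 0.0]
bFR [ 0.5233 -0.3451  0.0022] [0.0003, 0.0003]
bN on z0.0005 [ 0.4759 -0.3208  0.0005] [ 0.4974 -0.359   0.0005] bF [ 0.5031 -0.3066  0.0005] [ 0.5237 -0.3453  0.0005] [ 0.5022 -0.3071  0.0005] [ 0.5229 -0.345   0.0005]
top [ 0.488  -0.3398  0.1498]
width 0.043074010213823816 [ 0.0206 -0.0377 -0.0029] -1.0705201502261283
mug rim [ 0.5011 -0.3329  0.0845] [ 0.5017 -0.3323  0.0845]
```

nudge_tcp(steps={"motion":[[0.093,0.002,-0.005,0.02,-0.04],[0.093,0,0,0.04,0],[0.093,0,0,0.04,0],[0.093,0,0,0.035,0],[0.093,0,0,0.02,0],[0.093,0,0,0,0],[0.093,0,0,0,0]]}, grip_force=15)

```text
t: 2.1
tool_pos: [0.4913, -0.3379, 0.1162]
orientation: [-3.045, -0.773, 0.0]
force: [-0.1, 0.0, 0.4]
opening: 0.093
gripper_force: 0.0
```

nudge_tcp(steps={"motion":[[0.03,0,0,0,0],[0.03,0,0,0,0],[0.03,0,0,0,0],[0.03,0,0,0,0],[0.03,0,0,0,0],[0.03,0,0,0,0],[0.03,0,0,0,0],[0.03,0,0,0,0]]})

```text
t: 2.9
tool_pos: [0.4921, -0.3368, 0.1156]
orientation: [-3.044, -0.775, 0.0]
force: [-1.0, -0.6, 1.5]
opening: 0.0442
gripper_force: 15.0
```

```bash
python3 -c "
from h import *
snap('wrist','w3')"
```

nudge_tcp(steps={"motion":[[0.03,0,0,-0.02,0],[0.03,0,0,-0.03,0],[0.03,0,0,-0.03,0],[0.03,0,0,-0.03,0],[0.03,0,0,-0.03,0],[0.03,0,0,-0.03,0],[0.03,0,0,-0.03,0],[0.03,0,0,-0.03,0],[0.03,0,0,0,0],[0.03,0,0,0,0]]})

```text
t: 3.95
tool_pos: [0.4923, -0.3371, 0.3455]
orientation: [3.044, 0.775, 0.001]
force: [0.3, 0.5, -1.9]
opening: 0.0437
gripper_force: 15.0
```

```bash
python3 - <<'E'
from h import *
a=snap('scene','s1');b=snap('wrist','w4')
np.set_printoptions(precision=4,suppress=True);print(robot.read_state()['q'])
s=cv2.imread('pics/s1.png');w=cv2.imread('pics/w4.png')
cv2.imwrite('pics/c4.png',np.hstack([cv2.resize(s[30:150,220:380],(400,300)),cv2.resize(w,(400,300))]))
E
```

```text
[-0.6863  0.1032  1.3325 -0.      1.7091  0.3858]
```

View pics/c4.png

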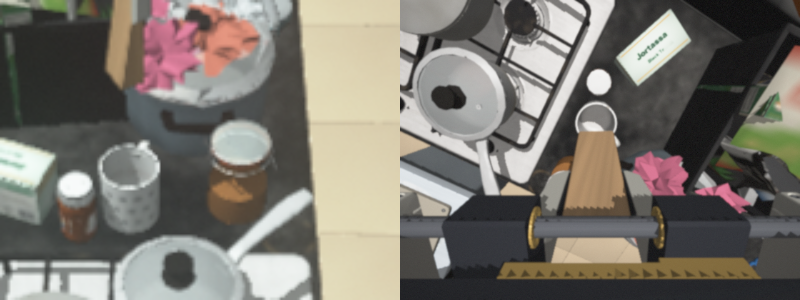

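The picture shows the wedge held upright at (125,40) on the left and the emptied mug still standing at (130,185), with both jars undisturbed. Next I'll carry it over the hob to the bare worktop and turn it so that its flat face points at the door.

nudge_tcp(steps={"motion":[[0.03,0.005,-0.02,0,0],[0.03,0.009,-0.04,0,0],[0.03,0.009,-0.042,0,0],[0.03,0.009,-0.042,0,0],[0.03,0.009,-0.042,0,0],[0.03,0.009,-0.042,0,0],[0.03,0.009,-0.042,0,0],[0.03,0.009,-0.042,0,0],[0.03,0.009,-0.042,0,0],[0.03,0.009,-0.042,0,0],[0.03,0.009,-0.042,0,0],[0.03,0.009,-0.042,0,0],[0.03,0.009,-0.042,0,0],[0.03,0.009,-0.042,0,0],[0.03,0.009,-0.042,0,0],[0.03,0.009,-0.042,0,0],[0.03,0.009,-0.042,0,0],[0.03,0.009,-0.042,0,0],[0.03,0.009,-0.042,0,0],[0.03,0.018,-0.042,0,0]]}, grip_force=25)

```text
t: 6.05
tool_pos: [0.2625, 0.4693, 0.3436]
orientation: [3.042, 0.776, -0.004]
force: [0.7, -0.3, -2.6]
opening: 0.0441
gripper_force: 25.0
```

nudge_tcp(steps={"motion":[[0.03,0,-0.01,0,-0.147],[0.03,0,0,0,-0.147],[0.03,0,0,0,-0.147],[0.03,0,0,0,-0.147],[0.03,0,0,0,-0.147],[0.03,0,0,0,-0.147],[0.03,0,0,0,-0.147],[0.03,0,0,0,-0.147],[0.03,0,0,0,-0.147],[0.03,0,0,0,-0.147],[0.03,0,0,0,-0.147],[0.03,0,0,0,-0.147],[0.03,0,0,0,-0.147],[0.03,0,0,0,-0.147],[0.03,0,0,0,-0.147],[0.03,0,0,0,-0.147],[0.03,0,0,0,0],[0.03,0,0,0,0]]})

```text
t: 7.85
tool_pos: [0.2592, 0.4765, 0.3441]
orientation: [-0.462, -3.106, 0.003]
force: [0.4, 0.2, -1.9]
opening: 0.0437
gripper_force: 25.0
```

```bash
python3 - <<'E'
from h import *
a=snap('scene','s2');b=snap('wrist','w5')
np.set_printoptions(precision=4,suppress=True);print(robot.read_state()['q'],robot.read_state()['force'])
s=cv2.imread('pics/s2.png');w=cv2.imread('pics/w5.png')
cv2.imwrite('pics/c5.png',np.hstack([cv2.resize(s[240:420,220:400],(400,400)),cv2.resize(w,(400,300))[:,:].copy() if 0 else cv2.copyMakeBorder(cv2.resize(w,(400,300)),0,100,0,0,0)]))
E
```

```text
[ 0.9781 -0.0431  1.4791 -0.      1.7071 -0.2983] [-0.1705  0.8216 -1.8114]
```

View pics/c5.png

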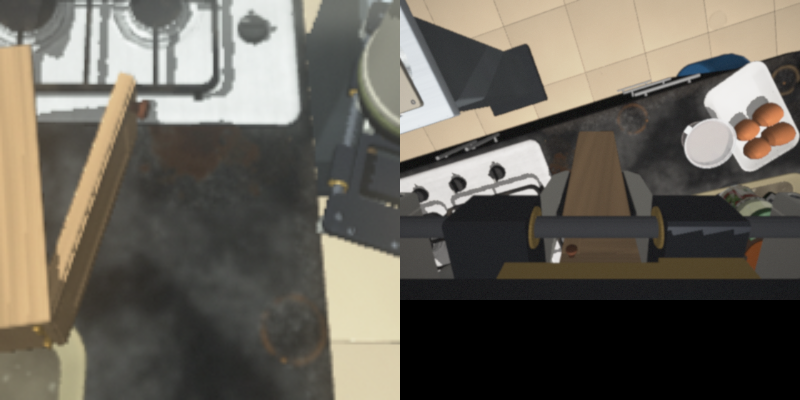

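The scene crop shows the ajar door from (128,75) to (60,340), bare worktop in front of it, and the worktop's front edge at crop u≈325. In the wrist view the wedge hangs straight, and the cup at (707,140) is the nearest thing beside it.

```bash
python3 - <<'E'
from h import *
np.set_printoptions(precision=4,suppress=True)
print('edge',onz('s2',366,375,-.0065),onz('s2',220+.45*310,240+.45*140,-.0065), 'cup',onz('w5',430,196,.08),onz('w5',430-36,196,.08))
for u,v in ((128,75),(137,80),(60,345)): print(onz('s2',220+u*.45,240+v*.45,.2))
print('top cup',onz('t0',112,242,.08))
E
```

```text
edge [ 0.2404  0.5309 -0.0065] [ 0.2424  0.3461 -0.0065] cup [0.3487 0.6837 0.08  ] [0.3336 0.6339 0.08  ]
[0.4613 0.3459 0.2   ]
[0.4519 0.3513 0.2   ]
[0.5176 0.6048 0.2   ]
top cup [0.3672 0.6805 0.08  ]
```

nudge_tcp(steps={"motion":[[0.03,-0.015,0,0.03,0],[0.03,0,0,0.04,0],[0.03,0,0,0.04,0],[0.03,0,0,0.04,0],[0.03,0,0,0.04,0],[0.03,0,0,0.03,0],[0.03,0,0,0.009,0],[0.03,0,0,0,0],[0.03,0,0,0,0]]}, grip_force=8)

```text
t: 8.85
tool_pos: [0.2745, 0.4736, 0.1185]
orientation: [0.456, 3.107, 0.003]
force: [0.4, 0.8, -0.7]
opening: 0.0437
gripper_force: 8.0
```

nudge_tcp(steps={"motion":[[0.03,0,0,0.003,0],[0.03,0,0,0.002,0],[0.03,0,0,0,0],[0.03,0,0,0,0]]}, grip_force=5)

```text
t: 9.25
tool_pos: [0.274, 0.4728, 0.1121]
orientation: [0.455, 3.108, 0.001]
force: [0.3, -0.3, -1.7]
opening: 0.044
gripper_force: 5.0
```

nudge_tcp(steps={"motion":[[0.03,0,0,0.002,0],[0.03,0,0,0.002,0],[0.03,0,0,0.001,0],[0.03,0,0,0,0]]}, grip_force=5)

```text
t: 9.65
tool_pos: [0.2741, 0.4729, 0.1074]
orientation: [0.455, 3.108, 0.001]
force: [-0.7, -1.7, 4.2]
opening: 0.0438
gripper_force: 5.0
```

nudge_tcp(steps={"motion":[[0.03,0,0,0,0],[0.03,-0.006,0,0,0],[0.03,-0.006,0,0,0],[0.03,-0.006,0,0.001,0],[0.03,-0.007,0,0.001,0],[0.03,-0.006,0,0.0015,0],[0.03,-0.006,0,0.0015,0],[0.03,-0.006,0,0.002,0],[0.03,0,0,0,0]]}, grip_force=4)

```text
t: 10.55
tool_pos: [0.316, 0.46, 0.0994]
orientation: [0.456, 3.108, 0.0]
force: [0.8, 0.2, 1.7]
opening: 0.044
gripper_force: 4.0
```

```bash
python3 - <<'E'
from h import *
snap('scene','s3');snap('wrist','w6')
s=cv2.imread('pics/s3.png');w=cv2.imread('pics/w6.png')
print(robot.read_state()['force'])
cv2.imwrite('pics/c6.png',np.hstack([cv2.resize(s[270:420,260:410],(400,400)),cv2.copyMakeBorder(cv2.resize(w,(400,300)),0,100,0,0,0)]))
E
```

```text
[1.90679045 0.08084207 1.14009599]
```

View pics/c6.png

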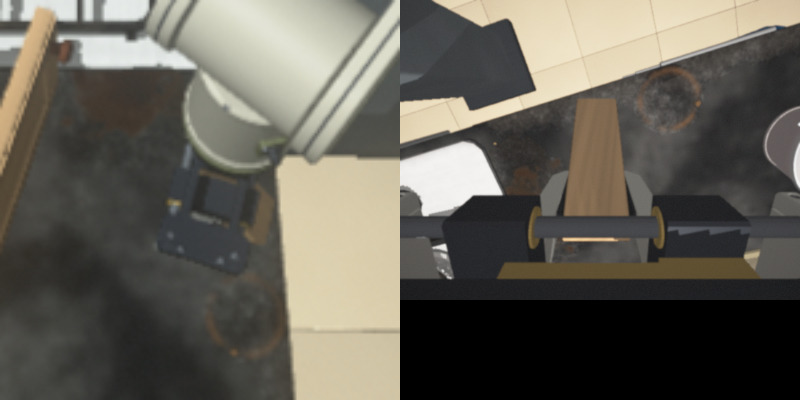

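The wedge is pivoting between the pads: in the wrist view its thick end moved from v=130 to v=98. I'll continue along the arc.

nudge_tcp(steps={"motion":[[0.03,-0.009,0,0.0035,0],[0.03,-0.009,0,0.0045,0],[0.03,-0.008,0,0.005,0],[0.03,-0.008,0,0.006,0],[0.03,-0.007,0,0.0065,0],[0.03,-0.0065,0,0.007,0],[0.03,-0.006,0,0.0075,0],[0.03,-0.005,0,0.008,0],[0.03,-0.004,0,0.0085,0],[0.03,-0.004,0,0.009,0],[0.03,0,0,0,0],[0.03,0,0,0,0]]}, grip_force=4)

```text
t: 11.85
tool_pos: [0.378, 0.4409, 0.0334]
orientation: [-0.455, -3.107, 0.002]
force: [0.5, -1.2, -0.9]
opening: 0.044
gripper_force: 4.0
```

```bash
python3 - <<'E'
from h import *
snap('scene','s4');snap('wrist','w7')
s=cv2.imread('pics/s4.png');w=cv2.imread('pics/w7.png')
print(robot.read_state()['force'])
cv2.imwrite('pics/c7.png',np.hstack([cv2.resize(s[270:420,230:380],(400,400)),cv2.copyMakeBorder(cv2.resize(w,(400,300)),0,100,0,0,0)]))
E
```

```text
[ 0.39141368  0.00861543 -1.67008859]
```

View pics/c7.png

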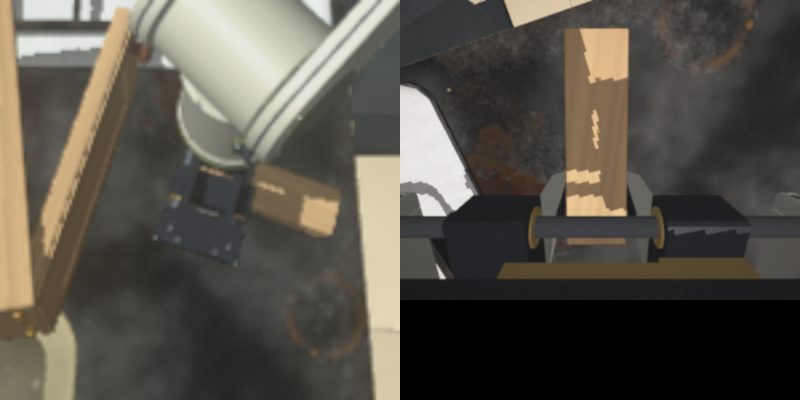

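The wedge now lies almost flat, with its thick end towards the robot at (300,200) in the scene crop. I'll lower a little more and let go.

nudge_tcp(steps={"motion":[[0.03,-0.002,0,0.006,0],[0.03,-0.001,0,0.006,0],[0.03,0,0,0,0],[0.048,0,0,0,0],[0.055,0,0,0,0],[0.075,0,0,0,0],[0.093,0,0,0,0],[0.093,0,0,0,0],[0.093,0,0,0,0],[0.093,0,0,0,0],[0.093,0,0,0,0]]})

```text
t: 13.05
tool_pos: [0.3816, 0.4404, 0.0222]
orientation: [-0.455, -3.108, -0.0]
force: [-0.2, 1.0, 0.4]
opening: 0.0925
gripper_force: 0.0
```

nudge_tcp(steps={"motion":[[0.093,0,0,-0.03,0],[0.093,0,0,-0.04,0],[0.093,0,0,-0.04,0],[0.093,0,0,-0.04,0],[0.093,0.02,0,-0.02,0],[0.093,0,0,0,0],[0.093,0,0,0,0]]})

```text
t: 13.75
tool_pos: [0.3624, 0.4463, 0.1921]
orientation: [0.454, 3.108, 0.001]
force: [-0.3, 0.4, 0.4]
opening: 0.0927
gripper_force: 0.0
```

```bash
python3 - <<'E'
from h import *
snap('wrist','w8')
s=cv2.imread('pics/w8.png')
print(robot.read_state()['q'],ray('w8',280,210)[0])
cv2.imwrite('pics/c8.png',cv2.resize(s,(800,600),interpolation=cv2.INTER_CUBIC))
E
```

```text
[ 7.99183208e-01  9.06228400e-02  1.62225537e+00 -2.56537430e-04
  1.43014580e+00 -4.81135271e-01] [0.28686836 0.46778337 0.33602844]
```

View pics/c8.png

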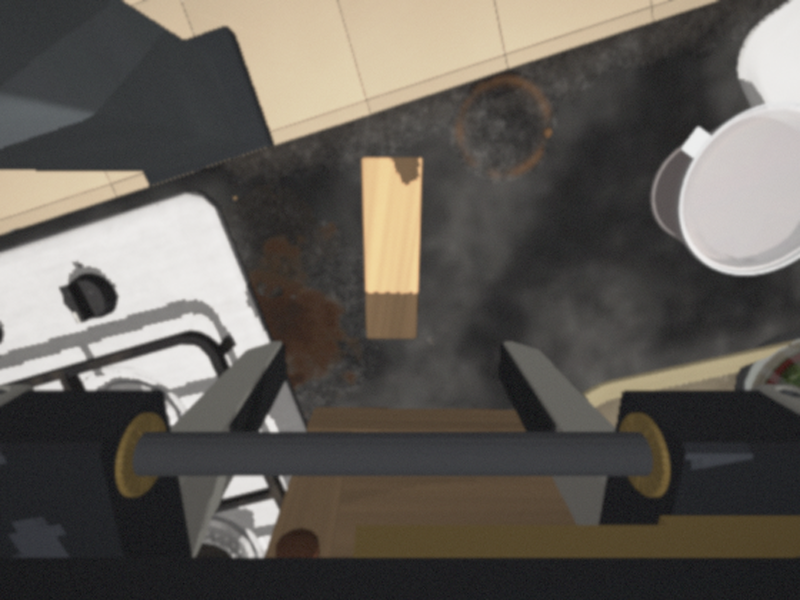

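The wedge lies flat: thick end at (362..422,157), thin end at (367..416,338). The door's front face shows below it, with the lower edge at v≈408 and the free corner near (312,408).

```bash
python3 - <<'E'
from h import *
np.set_printoptions(precision=4,suppress=True)
W=lambda u,v,z:onz('w8',u*.7,v*.7,z)
a,b=W(362,157,.0255),W(422,157,.0255);c,d=W(367,338,-.0005),W(416,338,-.0005)
K=(a+b)/2;T=(c+d)/2;print('thick',K,'thin',T,np.linalg.norm((T-K)[:2]),np.linalg.norm(a-b),'yaw',np.arctan2(*(T-K)[1::-1]))
for z in (.0075,.0115): print('door low',W(312,408,z),W(540,409,z))
F=W(312,408,.0095);e=W(540,409,.0095)-F;e/=np.linalg.norm(e);print('free corner',F,'dir',e,'hinge(250)',F+.25*e,'edge75',F+.075*e)
s=robot.read_state();print(s['tool_pos'],s['orientation'])
E
```

```text
thick [0.2769 0.4712 0.0255] thin [ 0.4193  0.4284 -0.0005] 0.1486753118152516 0.04254153219558134 yaw -0.2918014490845836
door low [0.4604 0.3419 0.0075] [0.5198 0.5374 0.0075]
door low [0.4583 0.3435 0.0115] [0.517  0.5366 0.0115]
free corner [0.4594 0.3427 0.0095] dir [0.2908 0.9568 0.    ] hinge(250) [0.532  0.5819 0.0095] edge75 [0.4812 0.4145 0.0095]
[0.3622 0.4456 0.1909] [-0.4545 -3.1079  0.0021]
```

nudge_tcp(steps={"motion":[[0.093,0.035,0,0,0],[0.093,0.04,0,0.03,0],[0.093,0,0,0.04,0],[0.093,0,0,0.04,0],[0.093,0,0,0.04,0],[0.093,0,0,0.016,0],[0.093,0,0,0.006,0],[0.093,0,0,0,0],[0.093,0,0,0,0]]}, grip_force=30)

```text
t: 14.7
tool_pos: [0.2917, 0.4688, 0.0219]
orientation: [0.455, 3.107, 0.004]
force: [-0.3, 1.1, 0.5]
opening: 0.0929
gripper_force: 0.0
```

```bash
python3 -c "
from h import *
s=robot.read_state();print(s['tool_pos'],s['orientation'],s['force'])"
```

```text
[0.2916823  0.46877937 0.02194348] [0.45535087 3.10708923 0.00369304] [-0.33220273  1.08664667  0.45119334]
```

nudge_tcp(steps={"motion":[[0.093,0,0,0.003,0],[0.07,0,0,0,0],[0.05,0,0,0,0],[0.03,0,0,0,0],[0.03,0,0,0,0],[0.03,0,0,0,0],[0.03,0,0,0,0],[0.03,0,0,0,0]]}, grip_force=30)

```text
t: 15.5
tool_pos: [0.2905, 0.4676, 0.0171]
orientation: [-0.455, -3.108, 0.0]
force: [0.1, -0.6, -0.3]
opening: 0.0438
gripper_force: 30.0
```

nudge_tcp(steps={"motion":[[0.03,-0.01,0,0,0],[0.03,-0.02,0,0,0],[0.03,-0.02,0,0,0],[0.03,-0.02,0,0,0],[0.03,-0.02,0,0,0],[0.03,-0.01,0,0,0],[0.03,0,0,0,0]]})

```text
t: 16.2
tool_pos: [0.3879, 0.4384, 0.0171]
orientation: [0.458, 3.107, 0.0]
force: [0.6, 0.3, -0.8]
opening: 0.0438
gripper_force: 30.0
```

```bash
python3 -c "
from h import *
s=robot.read_state();print(s['tool_pos'],s['orientation'],s['force']);snap('wrist','w9');snap('scene','s9')"
```

```text
[0.38786035 0.43837284 0.01714512] [4.57834626e-01 3.10749734e+00 1.75420341e-04] [ 0.60634675  0.25686077 -0.80352877]
```

nudge_tcp(steps={"motion":[[0.03,-0.005,0,0,0],[0.03,-0.005,0,0,0],[0.03,-0.004,0,0,0],[0.03,0,0,0,0]]})

```text
t: 16.7
tool_pos: [0.4003, 0.4348, 0.0171]
orientation: [0.455, 3.108, -0.0]
force: [0.5, -0.6, -0.7]
opening: 0.0436
gripper_force: 30.0
```

nudge_tcp(steps={"motion":[[0.03,-0.004,0,0,0],[0.03,-0.003,0,0,0],[0.03,0,0,0,0]]})

```text
t: 17.0
tool_pos: [0.4071, 0.4327, 0.0171]
orientation: [0.455, 3.108, -0.0]
force: [1.5, 0.4, 0.1]
opening: 0.0438
gripper_force: 30.0
```

nudge_tcp(steps={"motion":[[0.03,-0.005,0,0,0],[0.03,-0.0045,-0.002,0,-0.025],[0.03,-0.0045,-0.002,0,-0.025],[0.03,-0.0045,-0.002,0,-0.025],[0.03,-0.0045,-0.002,0,-0.025],[0.03,0,0,0,0]]})

```text
t: 17.6
tool_pos: [0.4273, 0.4189, 0.0171]
orientation: [0.299, 3.127, -0.0]
force: [1.3, -0.6, 0.8]
opening: 0.0439
gripper_force: 30.0
```

```bash
python3 - <<'E'
from h import *
s=robot.read_state();print(s['tool_pos'],s['orientation'],s['force']);snap('scene','s10');snap('wrist','w10')
s=cv2.imread('pics/s10.png');w=cv2.imread('pics/w10.png')
cv2.imwrite('pics/c9.png',np.hstack([cv2.resize(s[250:400,200:350],(400,400)),cv2.copyMakeBorder(cv2.resize(w,(400,300)),0,100,0,0,0)]))
E
```

```text
[0.42726106 0.41887707 0.01711978] [ 2.99191582e-01  3.12705463e+00 -1.98085770e-04] [ 1.27962725 -0.59994464  0.82321343]
```

View pics/c9.png

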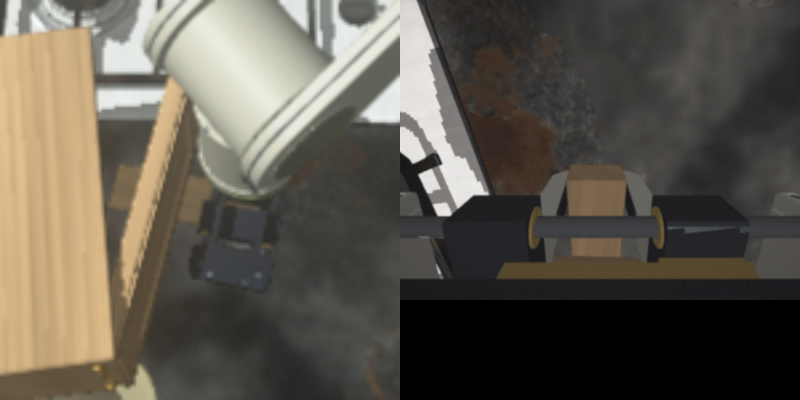

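The wedge's thin end sticks out behind the ajar door at (120,185), and the gripper's body stays clear of the door. I'll carry on with the arc.

nudge_tcp(steps={"motion":[[0.03,-0.0045,-0.002,0,-0.025],[0.03,-0.0045,-0.002,0,-0.025],[0.03,-0.0045,-0.002,0,-0.025],[0.03,-0.0045,-0.002,0,-0.025],[0.03,0,0,0,0]]})

```text
t: 18.2
tool_pos: [0.4431, 0.4085, 0.0172]
orientation: [-0.143, -3.138, 0.0]
force: [-2.6, -0.5, 2.7]
opening: 0.0438
gripper_force: 30.0
```

nudge_tcp(steps={"motion":[[0.03,-0.0045,-0.002,0,-0.025],[0.03,-0.0045,-0.002,0,-0.025],[0.03,-0.0045,-0.002,0,-0.025],[0.03,-0.0045,-0.002,0,-0.025],[0.03,0,0,0,0]]})

```text
t: 18.7
tool_pos: [0.4602, 0.3995, 0.0171]
orientation: [0.014, -3.14, 0.001]
force: [-3.8, -1.8, 4.5]
opening: 0.0439
gripper_force: 30.0
```

nudge_tcp(steps={"motion":[[0.03,-0.0045,-0.002,0,-0.025],[0.03,-0.0045,-0.001,0,-0.025],[0.03,0,0,0,0]]})

```text
t: 19.0
tool_pos: [0.4687, 0.3965, 0.0171]
orientation: [0.092, -3.138, 0.002]
force: [-7.2, -4.1, 8.1]
opening: 0.0439
gripper_force: 30.0
```

nudge_tcp(steps={"motion":[[0.03,-0.003,0,0,-0.02],[0.03,-0.002,0,0,-0.02],[0.03,0,0,0,0]]})

```text
t: 19.3
tool_pos: [0.473, 0.3961, 0.0171]
orientation: [0.154, -3.134, 0.004]
force: [-11.4, -7.9, 12.3]
opening: 0.0438
gripper_force: 30.0
```

```bash
python3 - <<'E'
from h import *
snap('scene','s11')
np.set_printoptions(linewidth=250)
s=robot.read_state();print(s['tool_pos'],s['force'],s['wrist_torque'])
for f in ('s10','s11'):
    g=cv2.imread('pics/%s.png'%f,0)
    for v in (275,285,295,305,320,340): print(f,v,g[v,228:284:1].tolist())
# expected shut door top-front edge, yaw .11, hinge (.532,.582)
for w in (.25,.2,.15,.1):
  for y in (.06,.11): print(w,y,proj('s11',(.532+w*np.sin(y),.582-w*np.cos(y),.2)))
E
```

```text
[0.47298251 0.39609737 0.01707464] [-11.0942564   -9.07957262  12.00001667] [-0.95262091  1.53907325 -0.31074387]
s10 275 [177, 170, 175, 183, 181, 174, 143, 106, 129, 130, 173, 231, 230, 231, 232, 231, 231, 230, 232, 232, 231, 231, 230, 230, 232, 233, 231, 233, 227, 174, 92, 100, 99, 111, 140, 158, 167, 176, 181, 186, 192, 196, 198, 202, 206, 207, 210, 212, 214, 216, 216, 219, 219, 221, 222, 225]
s10 285 [180, 177, 174, 178, 183, 184, 173, 144, 186, 233, 232, 230, 230, 231, 233, 233, 235, 236, 234, 234, 235, 234, 233, 234, 234, 231, 230, 232, 232, 231, 232, 232, 226, 205, 193, 194, 191, 188, 184, 175, 136, 108, 135, 154, 165, 172, 179, 186, 189, 194, 198, 201, 204, 206, 209, 210]
s10 295 [181, 182, 176, 174, 180, 183, 185, 173, 111, 73, 73, 75, 77, 78, 78, 80, 80, 83, 83, 82, 81, 82, 83, 82, 81, 82, 81, 81, 81, 81, 127, 192, 192, 189, 187, 183, 181, 155, 120, 142, 82, 88, 94, 86, 85, 91, 145, 215, 222, 204, 169, 151, 163, 170, 177, 181]
s10 305 [184, 184, 184, 176, 176, 182, 183, 183, 159, 90, 64, 65, 64, 66, 67, 67, 70, 71, 73, 74, 77, 78, 78, 78, 78, 77, 77, 132, 201, 191, 190, 18
[... 2148 characters left out ...]
2, 83, 84, 82, 72, 48, 49, 50, 50, 49, 48, 48, 56, 67, 67, 66, 67, 65, 67, 66, 66, 65, 65, 65, 65, 64, 64, 65]
0.25 0.06 (np.float64(240.64720324633495), np.float64(267.9592030532571))
0.25 0.11 (np.float64(235.23535357247573), np.float64(268.34108250498593))
0.2 0.06 (np.float64(240.62127475199378), np.float64(288.5927248986448))
0.2 0.11 (np.float64(236.180260253774), np.float64(288.9141433369542))
0.15 0.06 (np.float64(240.59397035971108), np.float64(310.32116648209904))
0.15 0.11 (np.float64(237.17513445912633), np.float64(310.5751263228575))
0.1 0.06 (np.float64(240.56517756626334), np.float64(333.23405624634444))
0.1 0.11 (np.float64(238.22404732331108), np.float64(333.41267058982805))
```

```bash
cat >> h.py <<'E'
def door(f):
    g=cv2.imread('pics/%s.png'%f,0).astype(float);out=[]
    # cabinet top front edge: strongest fall in 230..244
    vs=np.arange(280,350,3);cab=[];dr=[]
    for v in vs:
        r=cv2.GaussianBlur(g[v:v+1],(3,1),0)[0];d=np.diff(r)
        u=230+np.argmin(d[230:242]); w=d[u-1:u+2]; cab.append(onz(f,u+.5+(w[2]-w[0])/(w.sum()-0) if w.sum() else u+.5,v,.22))
    cab=np.array(cab);p=np.polyfit(cab[:,1],cab[:,0],1);k=abs(cab[:,0]-np.polyval(p,cab[:,1]))<.003
    p=np.polyfit(cab[k,1],cab[k,0],1);return -np.arctan(p[0]),k.sum(),p
E
python3 - <<'E'
from h import *
for f in ('s9','s10','s11'):print(door(f))
a=[onz('s11',u,v,.2) for u,v in ((244.7,285),(245.5,295),(245.7,305),(244.6,320),(244.6,340))]
p=np.polyfit([x[1] for x in a],[x[0] for x in a],1);print(a,-np.arctan(p[0]))
E
```

```text
(np.float64(0.14026904003081025), np.int64(15), array([-0.14119629,  0.60894803]))
(np.float64(0.14722410135321903), np.int64(7), array([-0.1482971 ,  0.61238512]))
(np.float64(0.13881949751788206), np.int64(21), array([-0.13971815,  0.60848921]))
[array([0.53527734, 0.373767  , 0.2       ]), array([0.53215961, 0.39725078, 0.2       ]), array([0.53044277, 0.42018439, 0.2       ]), array([0.53098321, 0.45360121, 0.2       ]), array([0.52856325, 0.4963368 , 0.2       ])] 0.0464221703627823
```

nudge_tcp(steps={"motion":[[0.03,0,-0.001,-0.0005,0],[0.03,0,0,0,0]]})

```text
t: 19.55
tool_pos: [0.4732, 0.3958, 0.0171]
orientation: [0.154, -3.135, 0.002]
force: [-8.5, -2.4, 3.8]
opening: 0.0436
gripper_force: 30.0
```

nudge_tcp(steps={"motion":[[0.03,0,-0.001,-0.001,0],[0.03,0,0,0,0]]})

```text
t: 19.75
tool_pos: [0.4732, 0.3955, 0.0172]
orientation: [0.155, -3.135, 0.0]
force: [-3.3, 4.0, -5.5]
opening: 0.044
gripper_force: 30.0
```

```bash
python3 -c "
from h import *
s=robot.read_state();print(s['tool_pos'],s['force'],s['wrist_torque'])"
```

```text
[0.47320788 0.39553034 0.01718448] [-3.33936417  4.03676034 -5.53536308] [0.78543394 0.32849179 0.13389278]
```

nudge_tcp(steps={"motion":[[0.03,-0.003,0,0,-0.012],[0.03,-0.003,-0.001,0,-0.012],[0.03,0,0,0,0]]})

```text
t: 20.05
tool_pos: [0.4791, 0.394, 0.0171]
orientation: [0.192, -3.132, 0.003]
force: [-6.3, -2.4, -0.7]
opening: 0.0439
gripper_force: 30.0
```

nudge_tcp(steps={"motion":[[0.03,-0.003,0,0,0],[0.03,0,0,0,0]]})

```text
t: 20.25
tool_pos: [0.4817, 0.3942, 0.0171]
orientation: [0.191, -3.131, 0.004]
force: [-8.2, -2.8, 1.8]
opening: 0.0436
gripper_force: 30.0
```

nudge_tcp(steps={"motion":[[0.03,-0.003,0,-0.0003,0],[0.03,0,0,0,0]]})

```text
t: 20.45
tool_pos: [0.4845, 0.3944, 0.0171]
orientation: [0.191, -3.13, 0.004]
force: [-8.9, -4.9, 0.0]
opening: 0.0438
gripper_force: 30.0
```

nudge_tcp(steps={"motion":[[0.03,-0.003,0,-0.0003,0],[0.03,0,0,0,0]]})

```text
t: 20.65
tool_pos: [0.4872, 0.3947, 0.0171]
orientation: [0.192, -3.13, 0.005]
force: [-7.7, -4.6, -1.5]
opening: 0.0439
gripper_force: 30.0
```

```bash
python3 - <<'E'
from h import *
snap('scene','s12')
g=cv2.imread('pics/s12.png',0)
for v in (285,295,305,320,340): print(v,g[v,232:254].tolist())
E
```

```text
285 [187, 188, 178, 131, 97, 108, 101, 90, 83, 86, 148, 215, 158, 171, 172, 167, 178, 185, 193, 198, 203, 206]
295 [183, 187, 188, 176, 117, 97, 96, 96, 82, 91, 95, 81, 84, 87, 132, 187, 142, 141, 139, 136, 139, 169]
305 [180, 187, 186, 187, 164, 100, 99, 96, 81, 79, 81, 88, 95, 73, 71, 73, 75, 85, 130, 179, 174, 148]
320 [182, 183, 188, 188, 190, 175, 108, 95, 94, 72, 77, 81, 92, 97, 92, 109, 108, 108, 108, 108, 107, 104]
340 [183, 185, 187, 189, 191, 192, 188, 138, 92, 94, 75, 76, 79, 89, 89, 69, 79, 79, 79, 79, 80, 81]
```

```bash
python3 - <<'E'
from h import *
a=[onz('s12',u,v,.2) for u,v in ((239.5,295),(240,305),(240.7,320),(241.6,340))]
p=np.polyfit([x[1] for x in a],[x[0] for x in a],1);print(np.round(a,4),-np.arctan(p[0]),door('s12')[0])
E
```

```text
[[0.5456 0.3974 0.2   ]
 [0.543  0.4203 0.2   ]
 [0.5395 0.4537 0.2   ]
 [0.5349 0.4964 0.2   ]] 0.1070573950291506 0.1402895247442446
```

nudge_tcp(steps={"motion":[[0.03,-0.003,0,-0.0003,0],[0.03,0,0,0,0]]})

```text
t: 20.9
tool_pos: [0.4899, 0.3949, 0.0171]
orientation: [0.192, -3.129, 0.005]
force: [-8.1, -3.4, -1.0]
opening: 0.0434
gripper_force: 30.0
```

nudge_tcp(steps={"motion":[[0.03,-0.002,0,-0.0003,0],[0.03,0,0,0,0]]})

```text
t: 21.1
tool_pos: [0.4916, 0.395, 0.0171]
orientation: [0.192, -3.129, 0.006]
force: [-8.5, -3.0, -2.2]
opening: 0.0438
gripper_force: 30.0
```

nudge_tcp(steps={"motion":[[0.03,-0.002,0,0,0],[0.03,0,0,0,0]]})

```text
t: 21.3
tool_pos: [0.4931, 0.3952, 0.0171]
orientation: [0.191, -3.128, 0.006]
force: [-10.4, -5.3, -0.7]
opening: 0.044
gripper_force: 30.0
```

nudge_tcp(steps={"motion":[[0.03,-0.002,0,0,0],[0.03,0,0,0,0]]})

```text
t: 21.5
tool_pos: [0.4935, 0.3952, 0.0171]
orientation: [0.191, -3.124, 0.007]
force: [-18.2, -6.1, 5.8]
opening: 0.0439
gripper_force: 30.0
```

nudge_tcp(steps={"motion":[[0.03,-0.002,0,0,0],[0.03,0,0,0,0]]})

```text
t: 21.7
tool_pos: [0.4942, 0.3953, 0.0169]
orientation: [0.191, -3.122, 0.008]
force: [-24.5, -8.5, 10.9]
opening: 0.044
gripper_force: 30.0
```

```bash
python3 - <<'E'
from h import *
snap('scene','s13')
g=cv2.imread('pics/s13.png',0)
for v in (285,295,305,320,340): print(v,g[v,232:254].tolist())
E
```

```text
285 [189, 189, 179, 129, 87, 85, 111, 158, 169, 167, 180, 188, 194, 200, 205, 209, 211, 214, 217, 218, 217, 206]
295 [185, 189, 190, 177, 115, 82, 92, 98, 84, 81, 101, 142, 143, 140, 142, 160, 188, 199, 200, 178, 137, 175]
305 [181, 186, 187, 187, 164, 95, 77, 82, 89, 98, 82, 68, 69, 78, 137, 195, 171, 143, 145, 154, 120, 98]
320 [183, 183, 188, 189, 191, 176, 106, 79, 80, 83, 91, 92, 98, 109, 109, 109, 109, 108, 103, 81, 57, 58]
340 [183, 187, 186, 189, 191, 192, 189, 138, 84, 74, 76, 83, 94, 75, 79, 80, 80, 79, 80, 80, 73, 52]
```

nudge_tcp(steps={"motion":[[0.03,0,-0.0005,-0.0008,0],[0.03,0,-0.0005,-0.0005,0],[0.03,0,0,0,0]]})

```text
t: 22.05
tool_pos: [0.4944, 0.395, 0.0169]
orientation: [0.192, -3.123, 0.007]
force: [-19.2, -0.5, -3.1]
opening: 0.0436
gripper_force: 30.0
```

```bash
python3 -c "
from h import *
s=robot.read_state();print(s['tool_pos'],s['force'],s['wrist_torque'])"
```

```text
[0.49436675 0.3949702  0.01693278] [-19.190902    -0.54416754  -3.05454033] [0.07037384 2.81037071 0.1327584 ]
```

The door is on its stop and the wedge is held with a clean 19 N axial push, so I'll let go gently.

nudge_tcp(steps={"motion":[[0.03,0,0,0,0],[0.03,0,0,0,0]]}, grip_force=8)

```text
t: 22.25
tool_pos: [0.4967, 0.3953, 0.0178]
orientation: [0.192, -3.128, 0.005]
force: [-9.3, 0.5, -6.3]
opening: 0.0439
gripper_force: 8.0
```

nudge_tcp(steps={"motion":[[0.046,0,0,0,0],[0.05,0,0,0,0],[0.06,0,0,0,0],[0.075,0,0,0,0],[0.09,0,0,0,0],[0.09,0,0,0,0]]})

```text
t: 22.85
tool_pos: [0.5013, 0.3963, 0.0214]
orientation: [-0.193, 3.135, 0.0]
force: [-0.5, -0.6, 0.2]
opening: 0.0771
gripper_force: 0.0
```

```bash
python3 - <<'E'
from h import *
snap('scene','s14');snap('wrist','w14')
s=robot.read_state();print(s['tool_pos'],s['force'])
g=cv2.imread('pics/s14.png',0)
for v in (285,295,305,320,340): print(v,g[v,232:254].tolist())
E
```

```text
[0.50121334 0.39631437 0.02125008] [ 0.85743005  0.36572015 -0.129978  ]
285 [188, 189, 178, 130, 86, 101, 149, 180, 171, 174, 182, 191, 197, 203, 206, 209, 213, 213, 202, 181, 178, 205]
295 [184, 188, 189, 178, 114, 81, 91, 97, 132, 188, 145, 143, 140, 153, 183, 190, 182, 139, 143, 192, 209, 212]
305 [180, 186, 187, 188, 164, 94, 76, 82, 87, 96, 81, 78, 123, 172, 178, 152, 134, 131, 127, 98, 97, 97]
320 [183, 182, 188, 189, 190, 175, 106, 78, 80, 83, 92, 91, 97, 108, 109, 108, 109, 108, 99, 74, 72, 63]
340 [184, 185, 187, 190, 191, 192, 190, 138, 83, 75, 77, 83, 94, 76, 77, 79, 80, 73, 52, 52, 54, 54]
```

nudge_tcp(steps={"motion":[[0.093,0.005,0,0,0],[0.093,0.003,0,-0.01,0],[0.093,0,0,-0.03,0],[0.093,0,0,-0.03,0],[0.093,0.02,0,-0.02,0],[0.093,0.03,0,0,0],[0.093,0.005,0,0,0],[0.093,0,0,0,0]]})

```text
t: 23.75
tool_pos: [0.4378, 0.3887, 0.1117]
orientation: [-0.195, 3.135, 0.0]
force: [0.7, -0.4, -0.2]
opening: 0.093
gripper_force: 0.0
```

```bash
python3 - <<'E'
from h import *
snap('wrist','w15');snap('scene','s15')
s=robot.read_state();print(s['tool_pos'],s['force'])
a=cv2.imread('pics/w15.png');b=cv2.imread('pics/s15.png')
cv2.imwrite('pics/c10.png',np.hstack([cv2.resize(b[250:400,200:350],(400,400)),cv2.copyMakeBorder(cv2.resize(a,(400,300)),0,100,0,0,0)]))
E
```

```text
[0.43897833 0.38861139 0.11133122] [-0.37235592  0.0879432  -0.34166618]
```

View pics/c10.png

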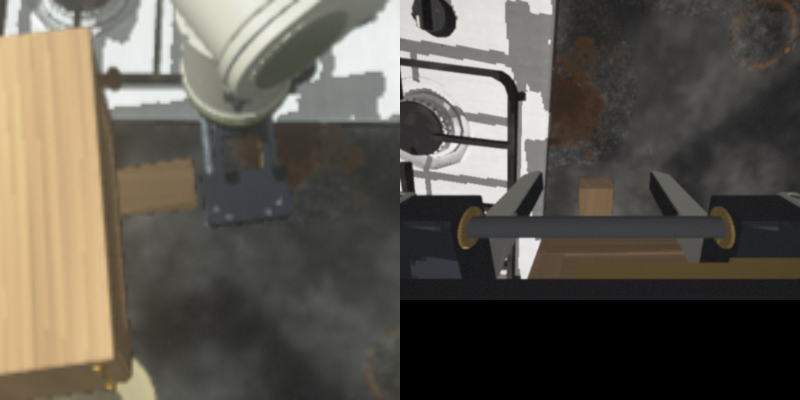

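The last view shows the door shut against the cupboard and held by the wedge alone, sticking out from (118,185) to (195,185). I'll give it one confirming tap on the thick end with closed fingers.

```bash
python3 -c "
from h import *
print(onz('w15',180*1.4,180*1.4,.0255),onz('w15',212*1.4,180*1.4,.0255))"
```

```text
[0.46995029 0.37255292 0.0255    ] [0.46513144 0.41095603 0.0255    ]
```

nudge_tcp(steps={"motion":[[0,0,0,0.03,0],[0,0,0,0.03,0],[0,0,0,0.02,0],[0,0,0,0.007,0],[0,0,0,0,0],[0,0,0,0,0],[0,0,0,0,0],[0,0,0,0,0]]}, grip_force=20)

```text
t: 24.65
tool_pos: [0.4395, 0.3892, 0.0256]
orientation: [-0.193, 3.134, 0.002]
force: [0.6, 0.4, -0.9]
opening: 0.0338
gripper_force: 0.0
```

nudge_tcp(steps={"motion":[[0,0,0,0.003,0],[0,0,0,0,0],[0,0,0,0,0],[0,0,0,0,0],[0,-0.005,0,0,0],[0,-0.005,0,0,0],[0,0,0,0,0]]})

```text
t: 25.35
tool_pos: [0.4495, 0.3899, 0.0214]
orientation: [-0.193, 3.135, 0.001]
force: [0.3, 0.3, 0.6]
opening: 0.0005
gripper_force: 0.0
```

nudge_tcp(steps={"motion":[[0,-0.003,0,0,0],[0,-0.003,0,0,0],[0,0,0,0,0]]})

```text
t: 25.65
tool_pos: [0.4549, 0.3906, 0.0212]
orientation: [-0.193, 3.135, 0.0]
force: [0.3, 0.0, -0.6]
opening: 0.0005
gripper_force: 0.0
```

nudge_tcp(steps={"motion":[[0,-0.002,0,0,0],[0,-0.002,0,0,0],[0,0,0,0,0]]})

```text
t: 25.95
tool_pos: [0.4586, 0.3911, 0.0212]
orientation: [-0.193, 3.135, 0.0]
force: [-0.2, 0.3, -0.6]
opening: 0.0005
gripper_force: 0.0
```

nudge_tcp(steps={"motion":[[0,-0.002,0,0,0],[0,-0.002,0,0,0],[0,0,0,0,0]]})

```text
t: 26.25
tool_pos: [0.4627, 0.3916, 0.0212]
orientation: [-0.193, 3.135, 0.0]
force: [-0.1, 0.3, 0.4]
opening: 0.0006
gripper_force: 0.0
```

nudge_tcp(steps={"motion":[[0,-0.002,0,0,0],[0,-0.002,0,0,0],[0,0,0,0,0]]})

```text
t: 26.55
tool_pos: [0.4667, 0.392, 0.0212]
orientation: [-0.193, 3.135, 0.0]
force: [0.3, 0.8, 0.2]
opening: 0.0003
gripper_force: 0.0
```

nudge_tcp(steps={"motion":[[0,-0.002,0,0,0],[0,0,0,0,0]]})

```text
t: 26.75
tool_pos: [0.4686, 0.3923, 0.0212]
orientation: [-0.193, 3.135, 0.0]
force: [-0.1, 0.5, 0.8]
opening: 0.0007
gripper_force: 0.0
```

nudge_tcp(steps={"motion":[[0,-0.002,0,0,0],[0,0,0,0,0]]})

```text
t: 26.95
tool_pos: [0.4692, 0.3924, 0.021]
orientation: [0.193, -3.133, 0.001]
force: [-5.3, -1.6, 4.9]
opening: 0.0002
gripper_force: 3.0
```

Contact is at x≈0.469. I'll push on to about 16–18 N.

nudge_tcp(steps={"motion":[[0,-0.002,0,-0.0005,0],[0,0,0,0,0]]})

```text
t: 27.15
tool_pos: [0.4693, 0.3924, 0.021]
orientation: [0.194, -3.129, 0.002]
force: [-14.0, -1.9, 9.3]
opening: 0.0007
gripper_force: 7.0
```

nudge_tcp(steps={"motion":[[0,-0.002,0,-0.0005,0],[0,0,0,0,0]]})

```text
t: 27.35
tool_pos: [0.4694, 0.3924, 0.0211]
orientation: [0.194, -3.126, 0.004]
force: [-21.8, -3.0, 12.7]
opening: 0.0005
gripper_force: 11.0
```

The wedge does not budge at 22 N, so it is jammed. I'll back off, check and hand in.

nudge_tcp(steps={"motion":[[0,0.004,0,0,0],[0,0.01,0,0,0],[0,0.03,0,-0.01,0],[0,0.02,0,-0.03,0],[0,0,0,-0.04,0],[0,0,0,-0.04,0],[0,0,0,0,0],[0,0,0,0,0],[0,0,0,0,0],[0,0,0,0,0]]})

```text
t: 28.35
tool_pos: [0.4098, 0.3843, 0.1402]
orientation: [0.193, -3.133, 0.003]
force: [-0.9, -0.7, -0.1]
opening: 0.0007
gripper_force: 0.0
```

```bash
python3 - <<'E'
from h import *
snap('scene','s16');c=cv2.imread
a,b,o=(c('pics/%s.png'%n,0).astype(int) for n in ('s14','s16','s0'))
for v in (305,320,340): print(v,a[v,232:248].tolist(),b[v,232:248].tolist())
print('mug/jars diff vs empty-mug view',np.abs(c('pics/s1.png',0).astype(int)-b)[85:125,242:330].mean())
E
```

```text
305 [180, 186, 187, 188, 164, 94, 76, 82, 87, 96, 81, 78, 123, 172, 178, 152] [182, 189, 190, 190, 167, 95, 74, 82, 88, 98, 82, 67, 67, 71, 74, 75]
320 [183, 182, 188, 189, 190, 175, 106, 78, 80, 83, 92, 91, 97, 108, 109, 108] [186, 185, 191, 191, 193, 178, 106, 79, 79, 84, 94, 91, 98, 110, 112, 110]
340 [184, 185, 187, 190, 191, 192, 190, 138, 83, 75, 77, 83, 94, 76, 77, 79] [186, 189, 189, 193, 193, 195, 192, 140, 85, 76, 77, 85, 95, 77, 79, 81]
mug/jars diff vs empty-mug view 3.8642045454545455
```

```bash
python3 -c "
from plant import robot
print(robot.close_job())"
```

```text
the job is handed in; nothing more can be done
None
```

I handed the job in at about 28 s: the wedge is jammed under the shut door and did not move under a 22 N push, and the mug and both jars looked undisturbed in the last check; no verdict came back.

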